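Sweep loose palm stones into the sorting pen

TASK

Two polished palm stones lie loose on the table. Sweep them steadily with the fingertips across the table top and in through the open side of the three-sided wooden pen, so that both lie flat on the table inside it. Do not pick a stone up, tumble it or flick it, and leave the gem jar, the loupe and the tape roll where they are.

Things in the scene. Friction and masses are not known exactly. Their poses are not given: they have to be found in the camera images.
- pen: Low three-sided pale wooden pen, fixed, no floor (the table is its floor). Inside 200 mm wide (its y), 150 mm deep (its x); walls 12 mm thick, 30 mm high. Origin: on the table, centre of the inside. +x points from the open side (x = -75 mm, no wall or sill) to the back wall (inner face x = +75 mm); side walls' inner faces y = +100, -100 mm. The open side looks roughly to the robot's right (-y).
- stone_large: Polished green-brown palm stone, the larger one, a rounded oval that lies askew in its own frame and fills 48 x 48 mm there, 20 mm high, about 60 g, domed with a flat side down; slides when pushed. Origin: centre of its underside, z axis up.
- stone_small: Polished grey palm stone, the smaller one, oval, 38 mm (its x) x 30 mm (its y), 22 mm high, about 70 g, domed with a flat side down; slides when pushed. Origin: centre of its underside, z axis up.
- jar: Gem jar, loose: round black jar with a clear top, 33 mm across, 22 mm high. Stands beside the stones; leave it. Origin: centre of its underside.
- loupe: Folding loupe, loose: steel, 25 x 45 mm, 14 mm high. Lies beside the stones; leave it. Origin: centre of its underside.
- tape: Roll of brown tape, loose, lying flat: 96 mm across, 48 mm high. Off to the right; leave it. Origin: centre of its underside.
Not all that is in view belongs to the job. What is shaped like the stone_large but blue or yellow is not meant.

How it is judged (in metres and radians):
At the end, for the whole second after the job is handed in: Both stones lie flat and still on the table inside the pen, each centre at least 15 mm past the open side and between the walls; jar, loupe and tape roll are within 20 mm of where they started (x of stone_large in the frame of pen between -0.06 and 0.08 m and y of stone_large in the frame of pen between -0.1 and 0.1 m and height (world z) of each of stone_large, stone_small below 0.008 m and angle between each of stone_large, stone_small's own z axis and vertical below 0.25 rad and linear speed of each of stone_large, stone_small below 0.02 m/s and x of stone_small in the frame of pen between -0.06 and 0.08 m and y of stone_small in the frame of pen between -0.1 and 0.1 m and distance of each of jar, loupe, tape from where it was at the start of the episode below 0.02 m); the robot touches nothing.
It fails at once if a stone is lifted off the table (more than 15 mm) (height (world z) of any of stone_large, stone_small above 0.015 m).
It fails at once if a stone is tumbled (tilted more than 60 degrees) (angle between any of stone_large, stone_small's own z axis and vertical above 1.05 rad).
It fails at once if a stone is flicked (faster than 0.8 m/s) (linear speed of any of stone_large, stone_small above 0.8 m/s).
It fails at once if the gem jar, the loupe or the tape roll is moved more than 20 mm or lifted (distance of any of jar, loupe, tape from where it was at the start of the episode above 0.02 m).
It also fails if it takes over 58 s, if anything falls off the work surface, if the arm or the gripper's body presses on something with over 40 N, if the wrist force passes 120 N, or if a joint passes its speed limit or range.

ROBOT

A 6-joint arm with a two-finger parallel gripper is mounted at the origin on the work surface; the furniture and walls round the work are solid. World frame = base frame: x ahead of the robot, y to its left, z up, the work surface at z = 0. Lengths are in m, angles in degrees, forces in N, time in s.
With the tool pointing down it reaches from about 0.25 to 0.725 m from the base axis. Payload 9.7 kg.
Tool frame: the origin (TCP) lies at the very end of the fingers, on their centre line; the grasp point (between the pads) lies 19 mm behind it; z points along the fingers, y is the line along which they close (so a half turn about z gives the same grasp; the last joint's range is limited). The gripper opens to 85 mm and grips with 20 to 120 N. Pads are 22 mm wide; open, the fingers measure 114 mm over their backs; the gripper's body (76 mm by 85 mm) begins 54 mm behind the grasp point. The pads swing forward as they close: fully open they stand 13 mm farther back than shut.
Start: joints at [-67.838, 4.979, 10.078, 95.1, 0, 90], TCP at [0.207, -0.509, 0.231] pointing down, gripper open.
Joint ranges: [-179.16, 179.16], [-48.56, 103.87], [-65.8, 70.77], [-126.05, 130.52], [-82.76, 87.17], [-180, 180]. Speed limits (degrees/s): [127.2, 127.2, 147.25, 180, 180, 180].

INTERFACE

Orientations are given as [roll, pitch, yaw] about the fixed x, y, z axes, in that order (R = Rz(yaw) Ry(pitch) Rx(roll)).
In Python, from workcell import bot gives the robot as it stands.
- The arm moves only by the tool arm_command, never from a script. Its argument "series" is a list of rows, each a list of 4 numbers: the shift along the tool's x, y, z in m, then the turn about the tool's z in rad. A call has exactly 5 rows; each row is the pose to reach, as a shift and turn from the pose commanded when the call began, along the tool's axes at that moment; what a row does not reach only later rows make up. A row lasts 1/10 s, in which the tool goes at most 50 mm and 8.59 degrees, less where a joint would pass 70% of its speed; a pose out of reach is approached as far as the arm can. A call with a gripper value outside its range is refused whole. "hand" is the finger opening in m, from 0 to 0.0854, set as the call begins (left out, the last holds). The fingers move at their own pace and stop on an object; "grip_force" is the grip in N (left out, the last holds). Time passes only in rows, so rows that repeat a pose let the fingers close, or fill a call up. It gives the time, the measured TCP pose, the force, the opening and the grip force at its end, in the units of the state.
- bot.get_obs(): the state, without advancing time (a new reading comes with each control period).
- bot.camera(name): name is "scene" or "side" or "wrist"; returns a dict with "color" (480x640x3 uint8, blue, green, red), "camera_matrix" (3x3 intrinsics, pixels), "xyz" and "orientation" of the camera in the world; the wrist camera has in their place "T_tool_cam" (4x4, takes a point from camera to tool coordinates, whose origin is the TCP and whose axes are the flange's). Camera axes: x right, y up, looking along -z (the intrinsics and any distortion apply to the point x, -y, -z); pixel columns grow to the right and rows downward; lengths in m; the calibration is good to about 2 mm. A picture is of the moment at which its call begins: read the wrist's pose just before it. There is no depth.
- bot.job_done(): hands the job in; it is judged then, once.
Trained networks look in the newest picture that a camera, given by its name, has taken for a name from the list of things; names that differ only in an ending like _2 or _b are one class to them, and where a whole thing is asked for, a point or a joint stands for the part that bears it (a point fixed in the world has none). Each returns a list of dicts, best first, with "confidence" (0 to 1); they miss things now and then, are a little off and sometimes report something else, mostly with a low value. They report only what shows in the picture. A call takes as long as a camera call. They do not tell look-alikes from the thing itself.
- bot.find_in(camera, target): "location" ([column, row] in pixels, amid what is visible of it).
- bot.mark_of(camera, target): "location" ([column, row] in pixels: a listed point, or the origin of a listed thing).
The state is a dict: "time": time; "q": joint angles; "qd": joint speeds; "joint_efforts": joint torques, N m; "ee_pos": TCP position; "tcp_rot": TCP orientation; "wrist_force": force on the tool from outside, world axes, zero at the start; "torque": the same for the moment, N m; "opening": finger opening in m; "grasp_force": force on a finger pad.
Only numpy, scipy, OpenCV 4.12 (cv2) and the standard library are available. Lean on these libraries where they do the work, as an engineer would, in place of code of your own. Each camera call takes 0.05 s, during which the arm holds its last target. There are 200 camera calls.

## Working session

There is one attempt and no reset: what is moved stays moved. The work goes in short steps, Python scripts to look and compute and a tool call to move; the robot and the scene stay as the last step left them, time stands still between calls to the robot, and variables do not carry over. Pictures are saved under pics/ and viewed, at most 10 in all, crops included, and the job is handed in when it is done.

Besides the shell and the picture viewer there is one more tool, called after "Call:" as a command line: name --pt "numbers of a row" for each row, then --argument value for the rest. arm_command: Moves the arm, as the interface text tells. Its arguments: {"type":"object","properties":{"series":{"type":"array"},"hand":{"type":"number"},"grip_force":{"type":"number"}},"required":["series"]}

```bash
mkdir -p pics; cat > h.py <<'E'
import numpy as np, cv2
from scipy.spatial.transform import Rotation as R
from workcell import bot
def pose(c,obs=None):
    if "T_tool_cam" in c:
        T=np.eye(4);T[:3,:3]=R.from_euler('xyz',obs["tcp_rot"],degrees=True).as_matrix();T[:3,3]=obs["ee_pos"]
        M=T@np.array(c["T_tool_cam"]);return M[:3,:3],M[:3,3]
    o=np.array(c["orientation"],float)
    return (o if o.shape==(3,3) else R.from_euler('xyz',o,degrees=True).as_matrix()),np.array(c["xyz"])
def ray(c,px,z,obs=None):
    Rm,t=pose(c,obs);K=np.array(c["camera_matrix"])
    d=np.linalg.inv(K)@[px[0],px[1],1];d=Rm@(d*[1,-1,-1]);return t+d*(z-t[2])/d[2]
def proj(c,p,obs=None):
    Rm,t=pose(c,obs);q=Rm.T@(np.array(p)-t)*[1,-1,-1];q=np.array(c["camera_matrix"])@q;return q[:2]/q[2]
E
python3 - <<'E'
from h import *
o=bot.get_obs();print(o)
for n in["scene","side"]:
    c=bot.camera(n);cv2.imwrite(f"pics/{n}0.png",c["color"])
    print(n,{k:v for k,v in c.items() if k!="color"})
    for t in["pen","stone_large","stone_small","jar","loupe","tape"]:
        for r in bot.mark_of(n,t)[:4]:
            print(t,r["confidence"],np.round(r["location"]),np.round(ray(c,r["location"],0),3))
E
```

```text
{'time': 0.0, 'q': array([-6.78372700e+01,  5.00985956e+00,  1.00324728e+01,  9.50998267e+01,
       -1.28981987e-03,  8.99999042e+01]), 'qd': array([ 0.02508537,  0.02131979, -0.00195599, -0.01636468, -0.04131533,
       -0.04295726]), 'joint_efforts': array([-1.82041873e-03, -5.20377874e+01,  4.64814055e+01,  1.60422223e-02,
       -1.61674907e-04, -1.58222448e-06]), 'ee_pos': array([ 0.20738278, -0.50913943,  0.23057723]), 'tcp_rot': array([-1.79922787e+02,  1.28968965e-03,  2.21628275e+01]), 'wrist_force': array([-0.07275364, -0.10831138,  0.19590771]), 'torque': array([0.00795683, 0.03735276, 0.00290114]), 'grasp_force': 0.0, 'opening': 0.08525192306305306}
scene {'camera_matrix': array([[449.57165218,   0.        , 328.28224153],
       [  0.        , 449.57165218, 243.17569959],
       [  0.        ,   0.        ,   1.        ]]), 'xyz': array([-0.12175543,  0.63977027,  0.59445261]), 'orientation': array([  60.35968982,    1.41317439, -143.40061676])}
stone_large 0.81 [330. 307.] [0.345 0.03  0.   ]
stone_large 0.76 [368. 256.] [ 0.391 -0.196  0.   ]
stone_large 0.46 [303. 26
[... 184 characters left out ...]
54 -0.485  0.   ]
side {'camera_matrix': array([[619.64642182,   0.        , 304.75027903],
       [  0.        , 619.64642182, 244.12521586],
       [  0.        ,   0.        ,   1.        ]]), 'xyz': array([ 0.17072981, -1.18107107,  0.75854495]), 'orientation': array([ 57.49288446,   0.86071211, -15.32480017])}
pen 0.52 [334. 295.] [ 0.481 -0.231  0.   ]
stone_large 0.72 [317. 250.] [ 0.493 -0.063  0.   ]
stone_large 0.65 [243. 239.] [0.343 0.034 0.   ]
stone_large 0.57 [289. 296.] [ 0.392 -0.209  0.   ]
stone_small 0.72 [333. 296.] [ 0.478 -0.232  0.   ]
jar 0.53 [370. 278.] [ 0.569 -0.196  0.   ]
loupe 0.56 [266. 261.] [ 0.376 -0.07   0.   ]
tape 0.97 [421. 371.] [ 0.559 -0.477  0.   ]
```

View pics/scene0.png

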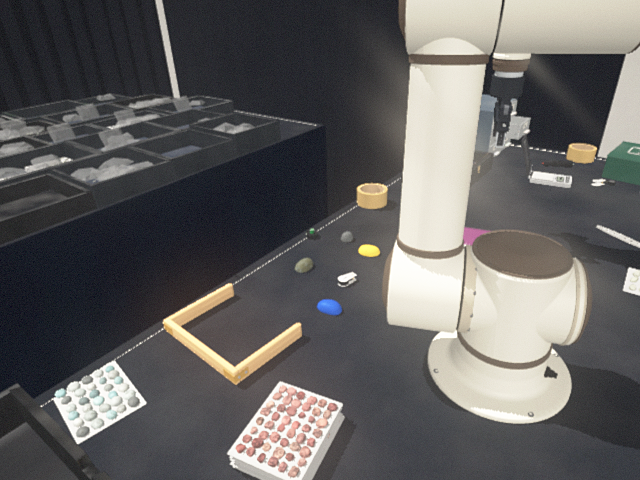

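View pics/side0.png

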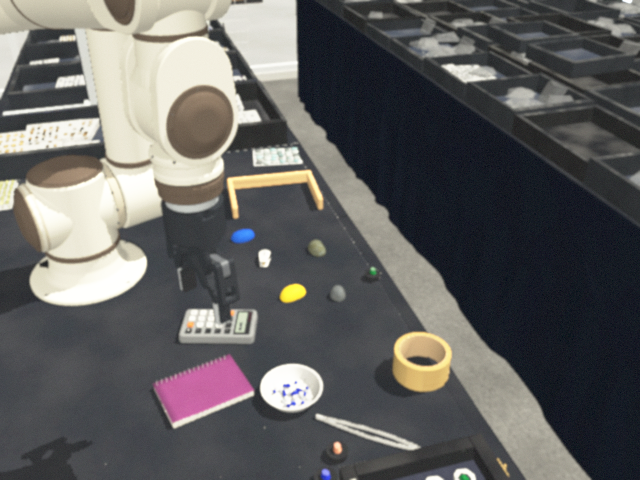

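The stone_large-shaped candidates are blue at scene (330,307), yellow at (369,251) and green-brown at (304,265). The green-brown one fits the description. The grey stone at (347,237) is stone_small, and the jar is at (312,233). I'll check this in an enlarged crop and measure the pen by colour.

```bash
python3 - <<'E'
from h import *
cs=bot.camera("scene");cd=bot.camera("side")
a=cs["color"][215:385,155:395];cv2.imwrite("pics/crop1.png",cv2.resize(a,None,fx=3.3,fy=3.3,interpolation=cv2.INTER_CUBIC))
b=cd["color"][160:310,215:395];cv2.imwrite("pics/crop2.png",cv2.resize(b,None,fx=4,fy=4,interpolation=cv2.INTER_CUBIC))
for n,c,pts in[("scene",cs,[("large",(304,266),.008),("small",(347,237),.01),("jar",(312,233),.01),("loupe",(347,279),.005),("yellow",(369,251),.008),("blue",(330,307),.008)]),
 ("side",cd,[("large",(317,248),.008),("small",(337,294),.01),("jar",(373,273),.01),("loupe",(264,259),.005),("yellow",(292,293),.008),("blue",(243,236),.008)])]:
    for k,p,z in pts: print(n,k,np.round(ray(c,p,z)[:2],3))
print("pen top scene",[np.round(ray(cs,p,.03)[:2],3) for p in[(165,322),(236,374),(300,324),(232,285)]])
print("pen top side",[np.round(ray(cd,p,.03)[:2],3) for p in[(228,178),(310,171),(235,209),(321,202)]])
E
```

```text
scene large [ 0.487 -0.056]
scene small [ 0.481 -0.232]
scene jar [ 0.573 -0.197]
scene loupe [ 0.371 -0.073]
scene yellow [ 0.394 -0.205]
scene blue [0.339 0.037]
side large [ 0.493 -0.065]
side small [ 0.483 -0.242]
side jar [ 0.577 -0.194]
side loupe [ 0.371 -0.07 ]
side yellow [ 0.398 -0.211]
side blue [0.344 0.033]
pen top scene [array([0.56 , 0.284]), array([0.344, 0.298]), array([0.338, 0.136]), array([0.546, 0.12 ])]
pen top side [array([0.354, 0.296]), array([0.572, 0.273]), array([0.343, 0.125]), array([0.551, 0.098])]
```

View pics/crop1.png

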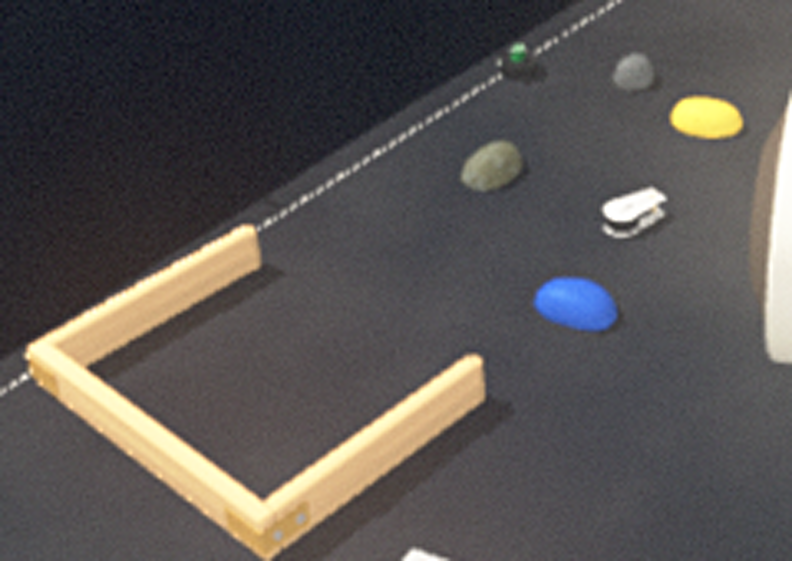

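View pics/crop2.png

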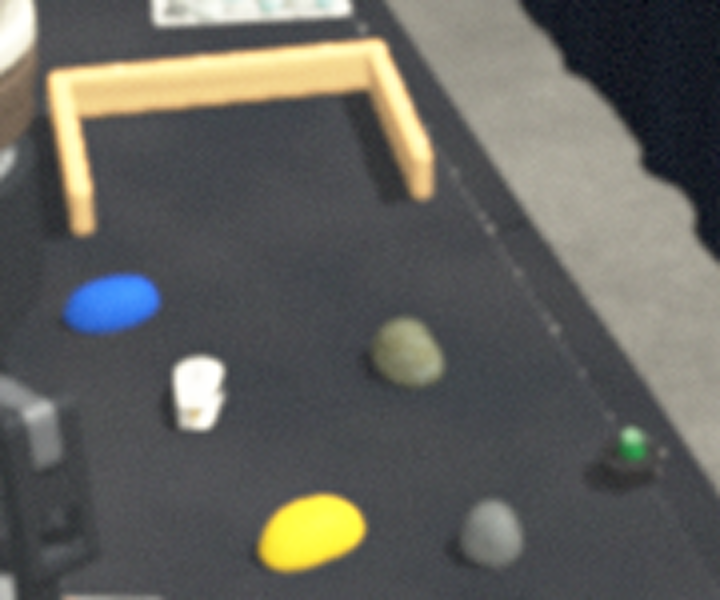

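The crop confirms it: the green-brown stone_large is at scene (304,265), at about (0.490,-0.061) in the world. The grey stone_small is at (347,237), about (0.482,-0.237). The pen opening is at y≈0.12, with the inside centre near (0.45,0.195). I'm moving behind the large stone now.

Call:
arm_command --pt "0.042 -0.024 0.01 -0.138" --pt "0.084 -0.049 0.02 -0.275" --pt "0.125 -0.073 0.03 -0.413" --pt "0.167 -0.098 0.04 -0.55" --pt "0.209 -0.122 0.05 -0.688" --hand 0.03

```text
time: 1.3
ee_pos: [0.3557, -0.3159, 0.1811]
tcp_rot: [180.0, 0.0, 61.9]
wrist_force: [0.3, -0.6, 0.3]
opening: 0.03
grasp_force: 0.0
```

Call:
arm_command --pt "0.048 0.008 0.016 -0.138" --pt "0.096 0.016 0.032 -0.275" --pt "0.143 0.023 0.048 -0.413" --pt "0.191 0.031 0.064 -0.55" --pt "0.239 0.038 0.08 -0.688"

```text
time: 1.8
ee_pos: [0.5004, -0.1274, 0.1025]
tcp_rot: [180.0, 0.0, 101.3]
wrist_force: [1.5, -1.5, 0.5]
opening: 0.03
grasp_force: 0.0
```

```bash
python3 - <<'E'
from h import *
o=bot.get_obs();print(o["time"],o["ee_pos"],o["tcp_rot"],o["opening"])
o=bot.get_obs();c=bot.camera("wrist");im=c["color"].copy()
for p in[(.49,-.061,.008),(.482,-.237,.01),(.575,-.195,.01)]:
    q=proj(c,p,o);print(q)
    if abs(q).max()<2000: cv2.circle(im,tuple(int(v) for v in q),5,(0,0,255),2)
for t in["stone_large","stone_small"]:
    for r in bot.mark_of("wrist",t): print(t,r,ray(c,r["location"],0,o).round(3))
cv2.imwrite("pics/w1.png",im)
E
```

```text
1.8 [ 0.50039294 -0.12735159  0.10247033] [1.79958224e+02 2.37157433e-02 1.01329506e+02] 0.030041699319714184
[318.66038928 144.92903474]
[264.08147617 369.74243695]
[392.01414453 344.30670191]
stone_large {'location': [165.2, 314.5], 'confidence': 0.89} [ 0.398 -0.21   0.   ]
stone_large {'location': [322.1, 148.6], 'confidence': 0.63} [ 0.493 -0.063  0.   ]
stone_small {'location': [270.4, 364.4], 'confidence': 0.66} [ 0.486 -0.239  0.   ]
```

View pics/w1.png

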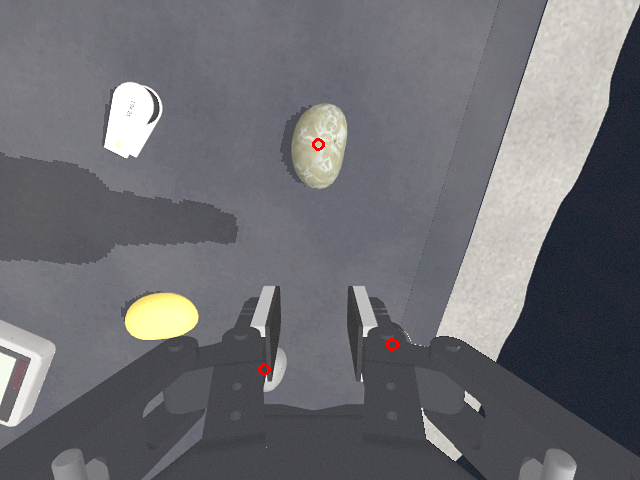

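Wrist view: stone_large is at (320,146), lined up ahead of the fingers with its long axis along the sweep. The yellow stone is at (162,316), off to the left. I'm lowering the fingers and starting the sweep.

Call:
arm_command --pt "0 0.002 0.03 0" --pt "0 0.005 0.06 0" --pt "0 0.005 0.082 0" --pt "0 0.005 0.092 0" --pt "0 0.005 0.097 0"

```text
time: 2.45
ee_pos: [0.5038, -0.1289, 0.0056]
tcp_rot: [-180.0, -0.0, 100.9]
wrist_force: [-0.4, -0.6, -0.4]
opening: 0.0304
grasp_force: 0.0
```

Call:
arm_command --pt "0.006 0 0 0" --pt "0.014 0 0 0" --pt "0.022 0 0 0" --pt "0.03 0 0 0" --pt "0.04 0 0 0"

```text
time: 2.95
ee_pos: [0.4967, -0.0881, 0.0063]
tcp_rot: [180.0, 0.0, 101.0]
wrist_force: [1.0, -0.2, 0.3]
opening: 0.03
grasp_force: 0.0
```

Call:
arm_command --pt "0.012 0 0 0" --pt "0.024 0 0 0" --pt "0.036 0 0 0" --pt "0.048 0 0 0" --pt "0.06 0 0 0"

```text
time: 3.45
ee_pos: [0.4851, -0.029, 0.0059]
tcp_rot: [180.0, 0.0, 101.0]
wrist_force: [-0.2, 0.2, 1.9]
opening: 0.0299
grasp_force: 0.7
```

Call:
arm_command --pt "0.012 0 0 0" --pt "0.024 0 0 0" --pt "0.036 0 0 0" --pt "0.048 0 0 0" --pt "0.06 0 0 0"

```text
time: 3.95
ee_pos: [0.4736, 0.0298, 0.0059]
tcp_rot: [180.0, 0.0, 101.0]
wrist_force: [0.5, -1.2, 0.4]
opening: 0.0302
grasp_force: 0.9
```

```bash
python3 - <<'E'
from h import *
o=bot.get_obs();c=bot.camera("wrist");print(o["time"],o["ee_pos"],o["tcp_rot"])
for n in["wrist","side"]:
    k=bot.camera(n) if n=="side" else c
    for r in bot.mark_of(n,"stone_large"): print(n,r,ray(k,r["location"],0,o).round(3))
cv2.imwrite("pics/w2.png",c["color"])
E
```

```text
3.95 [0.47359439 0.02983056 0.00586404] [1.79995408e+02 2.43954316e-03 1.01001155e+02]
wrist {'location': [19.3, 232.4], 'confidence': 0.8} [0.34  0.036 0.   ]
side {'location': [290.9, 296.4], 'confidence': 0.85} [ 0.396 -0.211  0.   ]
side {'location': [239.9, 237.3], 'confidence': 0.55} [0.338 0.042 0.   ]
side {'location': [294.5, 228.6], 'confidence': 0.44} [0.469 0.043 0.   ]
```

View pics/w2.png

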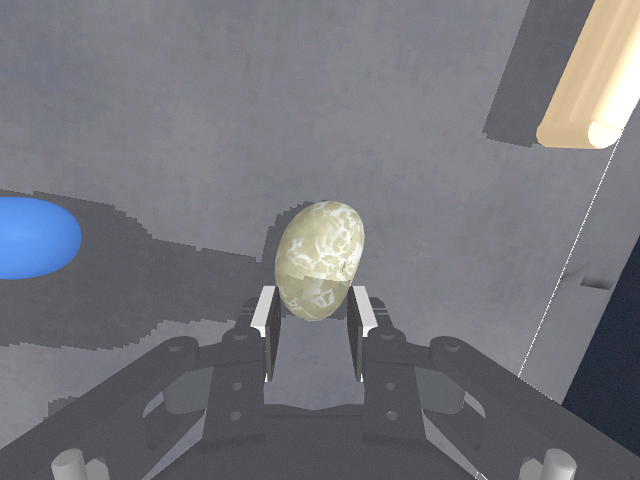

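The stone sits in the cradle at (320,260), between the fingertips. The right pen wall end is clear at (570,140). I'm carrying on into the pen, then backing off.

Call:
arm_command --pt "0.012 0 0 0" --pt "0.024 0 0 0" --pt "0.036 0 0 0" --pt "0.048 0 0 0" --pt "0.06 0 0 0"

```text
time: 4.65
ee_pos: [0.462, 0.0889, 0.0058]
tcp_rot: [-180.0, -0.0, 101.0]
wrist_force: [-0.2, -0.4, 0.5]
opening: 0.0299
grasp_force: 0.4
```

Call:
arm_command --pt "0.012 0 0 0" --pt "0.024 0 0 0" --pt "0.036 0 0 0" --pt "0.048 0 0 0" --pt "0.06 0 0 0"

```text
time: 5.15
ee_pos: [0.4507, 0.1477, 0.0058]
tcp_rot: [180.0, 0.0, 101.0]
wrist_force: [-0.4, -0.6, -0.2]
opening: 0.0299
grasp_force: 0.4
```

Call:
arm_command --pt "0.012 0 0 0" --pt "0.024 0 0 0" --pt "0.034 0 0 0" --pt "0.041 0 0 0" --pt "0.046 0 0 0"

```text
time: 5.65
ee_pos: [0.4419, 0.1925, 0.0058]
tcp_rot: [-180.0, 0.0, 101.0]
wrist_force: [0.3, -1.3, -1.3]
opening: 0.0303
grasp_force: 0.4
```

Call:
arm_command --pt "-0.003 0 0 0" --pt "-0.01 0 0 0" --pt "-0.02 0 0 0" --pt "-0.035 0 0 0" --pt "-0.055 0 -0.01 0"

```text
time: 6.15
ee_pos: [0.4519, 0.1363, 0.0149]
tcp_rot: [-179.9, 0.0, 101.0]
wrist_force: [0.1, 0.8, -0.1]
opening: 0.0304
grasp_force: 0.0
```

Call:
arm_command --pt "-0.01 0 -0.02 0" --pt "-0.02 0 -0.05 0" --pt "-0.03 0 -0.09 0" --pt "-0.04 0 -0.11 0" --pt "-0.05 0 -0.11 0"

```text
time: 6.65
ee_pos: [0.4637, 0.0875, 0.1291]
tcp_rot: [179.7, 0.0, 100.9]
wrist_force: [0.0, -0.1, -0.3]
opening: 0.0299
grasp_force: 0.0
```

```bash
python3 - <<'E'
from h import *
o=bot.get_obs();c=bot.camera("wrist");print(o["time"],o["ee_pos"],o["tcp_rot"])
for n in["wrist","side"]:
    k=bot.camera(n) if n=="side" else c
    for t in["stone_large","stone_small","jar","loupe"]:
        for r in bot.mark_of(n,t): print(n,t,r,ray(k,r["location"],0,o).round(3))
cv2.imwrite("pics/w3.png",c["color"])
E
```

```text
6.65 [0.46373805 0.08749468 0.12914107] [1.79700801e+02 7.01393268e-03 1.00935189e+02]
wrist stone_large {'location': [314.5, 54.5], 'confidence': 0.65} [0.44  0.213 0.   ]
wrist stone_large {'location': [158.8, 264.1], 'confidence': 0.58} [0.344 0.035 0.   ]
side stone_large {'location': [287.6, 295.1], 'confidence': 0.83} [ 0.391 -0.205  0.   ]
side stone_large {'location': [241.3, 236.9], 'confidence': 0.65} [0.341 0.043 0.   ]
side stone_large {'location': [267.7, 196.8], 'confidence': 0.51} [0.443 0.218 0.   ]
side stone_small {'location': [334.3, 297.3], 'confidence': 0.51} [ 0.479 -0.238  0.   ]
side jar {'location': [368.1, 277.8], 'confidence': 0.69} [ 0.567 -0.195  0.   ]
```

View pics/w3.png

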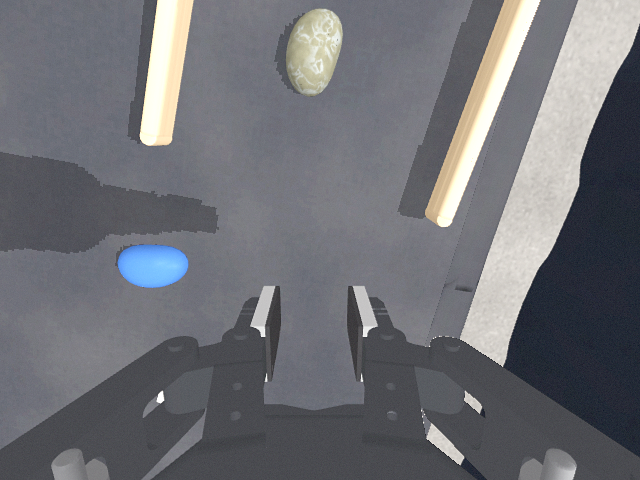

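stone_large is inside the pen at about (0.441,0.215), wrist pixel (314,54), with walls on both sides. stone_small is next: I'm going behind it.

Call:
arm_command --pt "-0.03 -0.004 0 0.04" --pt "-0.07 -0.01 0 0.09" --pt "-0.11 -0.015 0 0.13" --pt "-0.155 -0.022 0 0.17" --pt "-0.2 -0.028 0 0.21" --hand 0.018

```text
time: 7.65
ee_pos: [0.4726, -0.1143, 0.1258]
tcp_rot: [180.0, 0.0, 88.9]
wrist_force: [0.7, 0.2, -0.1]
opening: 0.0182
grasp_force: 0.0
```

Call:
arm_command --pt "-0.045 0.01 0 0" --pt "-0.09 0.01 0 0" --pt "-0.13 0.01 0 0" --pt "-0.165 0.01 0 0" --pt "-0.19 0.01 0 0"

```text
time: 8.15
ee_pos: [0.4791, -0.3051, 0.1254]
tcp_rot: [-180.0, -0.0, 88.9]
wrist_force: [0.4, 0.5, -0.9]
opening: 0.0178
grasp_force: 0.0
```

```bash
python3 - <<'E'
from h import *
o=bot.get_obs();c=bot.camera("wrist");print(o["time"],o["ee_pos"],o["tcp_rot"],o["opening"])
for t in["stone_small","jar"]:
    for r in bot.mark_of("wrist",t): print(t,r,ray(c,r["location"],0,o).round(3))
cv2.imwrite("pics/w4.png",c["color"])
E
```

```text
8.15 [ 0.47907134 -0.3050585   0.1253596 ] [-1.79977044e+02 -1.92764657e-03  8.89117221e+01] 0.017802285306867463
stone_small {'location': [318.3, 144.0], 'confidence': 0.64} [ 0.483 -0.238  0.   ]
jar {'location': [444.2, 79.6], 'confidence': 0.77} [ 0.573 -0.196  0.   ]
```

View pics/w4.png

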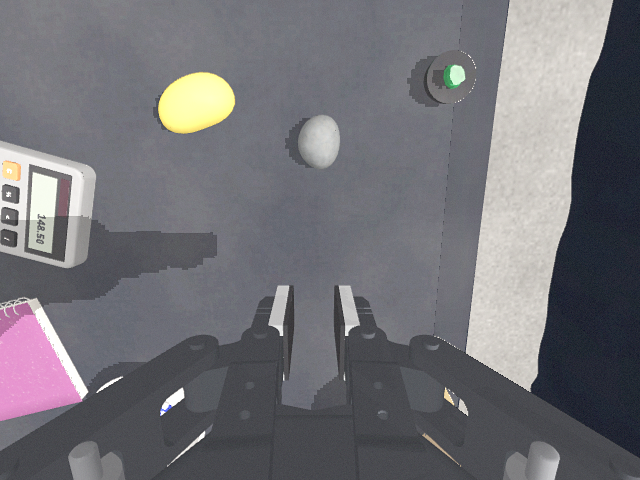

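stone_small is at (319,142), centred ahead of the fingers. The jar at (452,77) and the yellow stone at (197,102) are both clear. I'm lowering and sweeping.

Call:
arm_command --pt "0 0.002 0.03 0" --pt "0 0.003 0.07 0" --pt "0 0.003 0.1 0" --pt "0 0.003 0.114 0" --pt "0 0.003 0.12 0"

```text
time: 8.8
ee_pos: [0.482, -0.3019, 0.0047]
tcp_rot: [-179.9, -0.1, 89.0]
wrist_force: [-0.2, 0.1, 0.2]
opening: 0.0181
grasp_force: 0.0
```

Call:
arm_command --pt "0.01 0 0 0" --pt "0.02 0 0 0" --pt "0.028 0 0 0" --pt "0.036 0 0 0" --pt "0.044 0 0 0"

```text
time: 9.3
ee_pos: [0.4835, -0.2585, 0.0065]
tcp_rot: [179.9, 0.0, 89.0]
wrist_force: [-0.8, -0.3, -0.2]
opening: 0.018
grasp_force: 0.2
```

Call:
arm_command --pt "0.01 0 0 0" --pt "0.022 0 0 0" --pt "0.034 0 0 0" --pt "0.046 0 0 0" --pt "0.058 0 0 0"

```text
time: 9.8
ee_pos: [0.4843, -0.2002, 0.006]
tcp_rot: [180.0, 0.0, 89.0]
wrist_force: [-0.0, -2.4, 1.9]
opening: 0.018
grasp_force: 1.2
```

```bash
python3 - <<'E'
from h import *
o=bot.get_obs();c=bot.camera("wrist");print(o["time"],o["ee_pos"],o["tcp_rot"],o["opening"])
for r in bot.mark_of("wrist","stone_small"): print(r,ray(c,r["location"],0,o).round(3))
cv2.imwrite("pics/w5.png",c["color"])
E
```

```text
9.8 [ 0.48430647 -0.20016706  0.00598065] [1.79985586e+02 1.28512196e-02 8.89699271e+01] 0.01800336564468677
{'location': [311.0, 251.2], 'confidence': 0.57} [ 0.483 -0.177  0.   ]
```

View pics/w5.png

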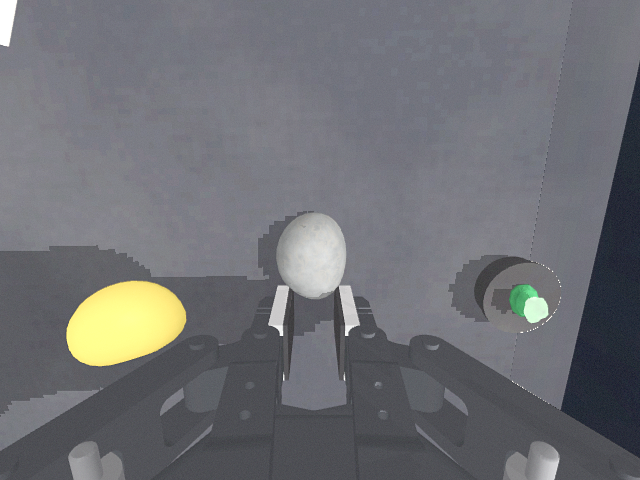

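The small stone is cradled at (312,255), and the jar at (521,297) is clear. I'll keep sweeping.

Call:
arm_command --pt "0.012 0 0 0" --pt "0.024 0 0 0" --pt "0.036 0 0 0" --pt "0.048 0 0 0" --pt "0.06 0 0 0"

```text
time: 10.4
ee_pos: [0.4852, -0.14, 0.0057]
tcp_rot: [-180.0, -0.0, 89.0]
wrist_force: [0.6, -0.5, -0.4]
opening: 0.0182
grasp_force: 0.3
```

Call:
arm_command --pt "0.012 0 0 0" --pt "0.024 0 0 0" --pt "0.036 0 0 0" --pt "0.048 0 0 0" --pt "0.06 0 0 0"

```text
time: 10.9
ee_pos: [0.4864, -0.0801, 0.0058]
tcp_rot: [-180.0, -0.0, 89.0]
wrist_force: [-0.7, -0.4, -0.1]
opening: 0.0179
grasp_force: 0.2
```

Call:
arm_command --pt "0.012 0 0 0" --pt "0.024 0 0 0" --pt "0.036 0 0 0" --pt "0.048 0 0 0" --pt "0.06 0 0 0"

```text
time: 11.4
ee_pos: [0.4875, -0.0202, 0.0058]
tcp_rot: [180.0, -0.0, 89.0]
wrist_force: [-0.8, -0.5, -0.4]
opening: 0.0181
grasp_force: 0.2
```

```bash
python3 - <<'E'
from h import *
o=bot.get_obs();c=bot.camera("wrist");print(o["time"],o["ee_pos"])
for r in bot.mark_of("wrist","stone_small"): print(r,ray(c,r["location"],0,o).round(3))
E
```

```text
11.4 [ 0.48746607 -0.02016448  0.00580419]
{'location': [310.4, 254.8], 'confidence': 0.83} [0.486 0.001 0.   ]
```

Call:
arm_command --pt "0.012 0 0 0" --pt "0.024 0 0 0" --pt "0.036 0 0 0" --pt "0.048 0 0 0" --pt "0.06 0 0 0"

```text
time: 12.0
ee_pos: [0.4886, 0.0399, 0.0058]
tcp_rot: [180.0, -0.0, 89.0]
wrist_force: [-0.1, -0.7, 0.1]
opening: 0.018
grasp_force: 0.3
```

Call:
arm_command --pt "0.012 0 0 0" --pt "0.024 0 0 0" --pt "0.036 0 0 0" --pt "0.048 0 0 0" --pt "0.06 0 0 0"

```text
time: 12.5
ee_pos: [0.4896, 0.0998, 0.0058]
tcp_rot: [180.0, -0.0, 89.0]
wrist_force: [-0.8, -1.1, 0.2]
opening: 0.0179
grasp_force: 0.3
```

Call:
arm_command --pt "0.012 0 0 0" --pt "0.024 0 0 0" --pt "0.036 0 0 0" --pt "0.045 0 0 0" --pt "0.05 0 0 0"

```text
time: 13.0
ee_pos: [0.4905, 0.1497, 0.0058]
tcp_rot: [-180.0, 0.0, 89.0]
wrist_force: [-0.2, -0.6, 0.7]
opening: 0.018
grasp_force: 0.3
```

Call:
arm_command --pt "-0.003 0 0 0" --pt "-0.01 0 0 0" --pt "-0.02 0 0 0" --pt "-0.035 0 0 0" --pt "-0.055 0 -0.01 0"

```text
time: 13.5
ee_pos: [0.4886, 0.0922, 0.0148]
tcp_rot: [-179.9, 0.0, 89.0]
wrist_force: [-0.4, 0.8, 0.2]
opening: 0.0179
grasp_force: 0.0
```

Call:
arm_command --pt "-0.01 0 -0.02 0" --pt "-0.02 0 -0.05 0" --pt "-0.03 0 -0.09 0" --pt "-0.04 0 -0.12 0" --pt "-0.05 0 -0.12 0"

```text
time: 14.0
ee_pos: [0.4903, 0.0422, 0.1404]
tcp_rot: [179.6, -0.0, 88.9]
wrist_force: [1.4, -0.5, -0.9]
opening: 0.0177
grasp_force: 0.0
```

```bash
python3 - <<'E'
from h import *
o=bot.get_obs();c=bot.camera("wrist");print(o["time"],o["ee_pos"],o["tcp_rot"])
k=bot.camera("side")
for n,m in[("wrist",c),("side",k)]:
    for t in["stone_large","stone_small","jar","loupe","tape"]:
        for r in bot.mark_of(n,t): print(n,t,r,ray(m,r["location"],0,o).round(3))
cv2.imwrite("pics/w6.png",c["color"])
E
```

```text
14.0 [0.49031115 0.04219403 0.14040803] [ 1.79610669e+02 -3.47086205e-02  8.88994445e+01]
wrist stone_large {'location': [134.1, 238.3], 'confidence': 0.79} [0.34  0.036 0.   ]
wrist stone_small {'location': [306.5, 55.4], 'confidence': 0.95} [0.488 0.172 0.   ]
wrist loupe {'location': [185.8, 348.3], 'confidence': 0.56} [ 0.37  -0.071  0.   ]
side stone_large {'location': [242.4, 239.3], 'confidence': 0.82} [0.342 0.032 0.   ]
side stone_large {'location': [266.2, 201.0], 'confidence': 0.69} [0.434 0.197 0.   ]
side stone_large {'location': [287.8, 292.9], 'confidence': 0.67} [ 0.393 -0.198  0.   ]
side stone_small {'location': [289.1, 202.4], 'confidence': 0.5} [0.488 0.172 0.   ]
side jar {'location': [369.7, 275.8], 'confidence': 0.67} [ 0.573 -0.189  0.   ]
side tape {'location': [420.6, 372.3], 'confidence': 0.59} [ 0.557 -0.481  0.   ]
```

View pics/w6.png

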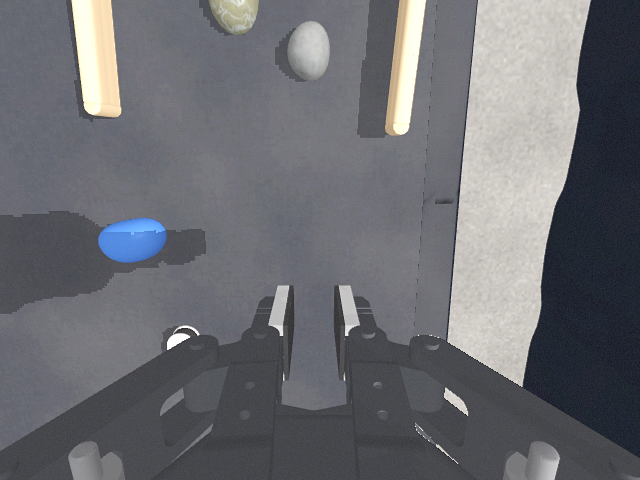

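The small stone at (308,50) and the large one at (234,10) are both between the walls. The small one is about 55 mm past the open side, and the jar, loupe and tape haven't moved. I'm handing in.

```bash
python3 -c "
from workcell import bot
print(bot.job_done())"
```

```text
the job is handed in; nothing more can be done
None
```

I swept both stones into the pen; they lie flat between its walls, with the jar, loupe and tape roll left in place, and I handed the job in about 14 s into the 58 s limit (no verdict was returned).

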